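# Spring open the seed dispenser with the dibber

## Robot

A 6-joint arm with a two-finger parallel gripper is mounted at the origin on the work surface. World frame = base frame: x ahead of the robot, y to its left, z up, the work surface at z = 0. Lengths are in m, angles in rad, forces in N, time in s.
With the tool pointing down it reaches from about 0.325 to 0.9 m from the base axis. Payload 3.5 kg.
Tool frame: the origin (TCP) lies between the finger pads; the fingertips stand bot.tips_ahead ahead of it and the grasp point (between the pads) lies 2 mm behind it (bot.tips_ahead is the distance from the TCP to the fingertips, in m); z points along the fingers, y is the line along which they close (so a half turn about z gives the same grasp; the last joint's range is limited). The gripper opens to 85 mm and grips with 20 to 120 N. Pads are 22 mm wide; open, the fingers measure 114 mm over their backs; the gripper's body (76 mm by 85 mm) begins 54 mm behind the grasp point. The pads swing forward as they close: fully open they stand 13 mm farther back than shut.
Start: joints at [1.07, 0.276, -0.026, 1.268, 0, 1.467], TCP at [0.242, 0.576, 0.212] pointing down, gripper open.
Joint ranges: [-3.12, 3.12], [-0.85, 1.88], [-1.08, 1.24], [-1.95, 2.15], [-1.57, 1.53], [-3.14, 3.14]. Speed limits (rad/s): [2.57, 2.57, 3.14, 3.14, 3.14, 3.14].

## Interface

Orientations are given as a unit quaternion [x, y, z, w].
In Python, from station import bot gives the robot as it stands. The module is installed in compiled form; this text tells all that it offers. Calls block until the motion is done:
- bot.move_ptp(position, orientation): joint-space move of the TCP to a pose.
- bot.move_linear(position, ori=None, v=0.15, f_stop=None): straight line of the TCP; ori=None keeps the orientation; v is the mean speed in m/s. With f_stop (N) it stops when the force on the tool has changed by that much, and returns True; else False.
- bot.set_joints(angles): joint-space move.
- bot.open() and bot.close(effort=None): open the fingers fully, or close them until they stop; effort is the grip in N (None keeps the last).
- bot.hold(seconds).
- bot.solve_ik(position, orientation): joint angles nearest the present ones, or None.
- bot.state(): the state.
- bot.snapshot(name): name is "scene" or "top" or "wrist"; returns the picture (420x560x3 uint8, red, green, blue); there is no depth.
- bot.camera_model(name): a dict with "K" (3x3 intrinsics, pixels), "xyz" and "rotation" of the camera in the world. Camera axes: x right, y down, z forward; pixel columns grow to the right and rows downward; lengths in m; the calibration is good to about 2 mm. A picture is of the moment at which its call begins: read the wrist's pose just before it. camera_model takes no time and is no camera call; for the wrist camera it gives the pose at the moment of the call.
A pose or a line that the arm cannot do raises bot.IKError and nothing moves.
- bot.hand_in(): hands the job in; it is judged then, once.
The state is a dict: "clock": time; "joint_positions": joint angles; "joint_vel": joint speeds; "joint_efforts": joint torques, N m; "ee_pos": TCP position; "ee_rot": TCP orientation; "force": force on the tool from outside, world axes, zero at the start; "moment": the same for the moment, N m; "gripper_width": finger opening in m; "gripper_force": force on a finger pad.
Only numpy, scipy, OpenCV 4.12 (cv2) and the standard library are available. Lean on these libraries where they do the work, as an engineer would, in place of code of your own. Each camera call takes 0.05 s, during which the arm holds its last target. There are 200 camera calls.

## Task

The flap of the green seed dispenser is held shut by a spring catch. Take the dibber out of its wooden block and push its steel tip straight down the tilted hole in the dispenser's sloping back until the catch lets go and the flap springs open, then draw it out and stand it tip down inside the tall terracotta pot and let go. Leave the other garden things where they are.

Things in the scene. Friction and masses are not known exactly. Their poses are not given: they have to be found in the camera images.
- dispenser: Green plastic letterbox-style seed dispenser, wedge-shaped, fixed to the shelf: 150 (its x) x 170 (its y) x 150 mm high. Origin at the centre of its underside, z up, x from its sloping back (robot side) to its flap face (far side). The back slope starts 56 mm high at x = -75 mm and climbs towards +x at 38 degrees from level to 150 mm high at x = +45 mm. Its position and yaw (within about 20 degrees) vary.
- hole (a point): Centre of the hole's mouth, in a black 64 mm square boss on the dispenser's sloping back, 17 mm behind (-x) and 106 mm above the dispenser's origin. The round bore is 24 mm wide and 24 mm long, square to the slope: in the dispenser's frame it runs inwards along (sin 38, 0, -cos 38 degrees) = (0.616, 0, -0.788), that is 38 degrees from vertical, down and towards +x. The flap catch's red plunger lies beyond it.
- catch_face (a point): Centre of the face of the catch's red 34 mm plunger, 30 mm from the hole's mouth along the bore; it moves inwards along the bore's line as it is pushed.
- catch (a joint): Travel of the spring catch in m: 0 at rest, grows as it is pushed inwards, stop at 0.016. It starts to move at about 1.2 N, needs about 3 N where the flap is let go (at about 0.008 to 0.009) and about 5 N at the stop; the catch springs back when released.
- flap (a joint): Angle of the white 128 x 96 mm flap on the dispenser's far face, hinged along its lower edge 30 mm above the shelf: about 0 shut, 1.25 rad fully open (it falls outwards and down, away from the robot). A spring throws it open as soon as the catch lets go.
- flap_edge (a point): Middle of the flap's free upper edge (its outer face).
- dibber: Wooden dibber (planting dowel), 170 mm long, 200 g, standing upright in the block. Origin at the centre of its lower end, z along it towards the handle. From the tip: round steel shaft 16 mm thick up to 65 mm, steel collar 32 mm wide from 65 to 73 mm, round wood 16 mm thick to 103 mm, then a square wooden handle 28 x 28 mm (sides along its x and y) from 103 to 170 mm with a red band. Centre of mass about 70 mm from the tip.
- dibber_grip (a point): Point on the dibber's axis in the handle, 140 mm from the tip: a good place to grip.
- block: Dark wooden block 84 x 84 x 70 mm, fixed, origin at the centre of its underside, with an upright 21 mm through hole at its centre. The dibber's collar rests on its top, the tip 5 mm above the shelf.
- pot: Tall terracotta pot in a terracotta saucer (132 mm wide), fixed. Origin at the centre of the saucer's underside. The pot's rim is 111 mm high and 106 mm wide outside, its inner width tapers from about 90 mm at the rim to 60 mm at its inner floor, which is 13 mm above the shelf. The pot and the block may change places, left or right of the dispenser.
- pot_rim (a point): Centre of the pot's mouth, 111 mm above the shelf.
- trowel: Steel trowel with a wooden handle lying flat, 280 mm long; bystander.
- brush: Grey plastic hand brush lying on its bristles, 210 mm long; bystander.
- pump_bottle: Blue plastic bottle with a white pump top, 68 mm wide, 197 mm tall; bystander.
- jar: Glass jar with a metal lid, 70 mm wide, 100 mm tall; bystander.
- small_pot: Small empty terracotta pot, 84 mm wide, 70 mm tall; bystander.
Mind the look-alikes: they are no part of the job. Leave any blue look-alike of the dibber alone.

How it is judged:
On the way, in this order (a step that is already met when the one before it is completed fails the run):
1. the dibber is lifted clear of its block (z of dibber in the frame of block above 0.075 m and value of joint flap below 0.2 rad), for 0.1 s.
2. the dibber's tip pushes the catch in through the hole (value of joint catch above 0.007 m and distance between dibber and catch_face below 0.016 m), for 0.05 s.
At the end, for the whole second after the job is handed in: The flap is open (over 1.0 rad) and the catch is back out (under 4 mm); the dibber is at rest in the pot, tip down: its tip within 45 mm of the pot's axis and under 50 mm above the shelf, leaning less than 0.8 rad (value of joint flap above 1 rad and value of joint catch below 0.004 m and horizontal distance between dibber and pot below 0.045 m and height (world z) of dibber below 0.05 m and angle between dibber's own z axis and vertical below 0.8 rad and linear speed of dibber below 0.03 m/s); the robot touches nothing.
It fails at once if a bystander (trowel, brush, pump bottle, jar, small pot) is shifted by more than 30 mm (distance of any of trowel, brush, pump_bottle, jar, small_pot from where it was at the start of the episode above 0.03 m).
It also fails if it takes over 48 s, if anything falls off the work surface, if the arm or the gripper's body presses on something with over 40 N, if the wrist force passes 120 N, or if a joint passes its speed limit or range.

## Working session

There is one attempt and no reset: what is moved stays moved. The work goes in short steps, each a Python script; the robot and the scene stay as the last script left them, time stands still between calls to the robot, and variables do not carry over. Pictures are saved under pics/ and viewed, at most 10 in all, crops included, and the job is handed in when it is done.

```bash
mkdir -p pics; python3 - <<'E'
from station import bot
import cv2
for n in("scene","top"):
    im=bot.snapshot(n); cv2.imwrite(f"pics/{n}0.png",cv2.resize(im[:,:,::-1],(800,600),interpolation=cv2.INTER_CUBIC))
    c=bot.camera_model(n); print(n,c)
print(bot.tips_ahead,bot.state())
E
```

```text
scene {'K': array([[482.48510459,   0.        , 280.5843127 ],
       [  0.        , 482.48510459, 205.81309781],
       [  0.        ,   0.        ,   1.        ]]), 'xyz': array([1.34463341, 0.01679422, 1.19211642]), 'rotation': array([ 0.66987218,  0.67328222, -0.22838232, -0.21401828])}
top {'K': array([[401.71176588,   0.        , 282.15441856],
       [  0.        , 401.71176588, 219.58787697],
       [  0.        ,   0.        ,   1.        ]]), 'xyz': array([0.27678964, 0.00181332, 1.40221409]), 'rotation': array([-0.65659174,  0.74678442, -0.07822663,  0.07128045])}
0.017 {'clock': 0.1, 'joint_positions': array([ 1.06961720e+00,  2.77090756e-01, -2.77094685e-02,  1.26798697e+00,
       -5.85292203e-06,  1.46740213e+00]), 'joint_vel': array([ 0.00013045, -0.00309059,  0.00214862,  0.00057866, -0.00116924,
       -0.00219279]), 'joint_efforts': array([ 2.82109322e-04, -4.46709824e+01,  2.96128231e+01,  8.44312337e-03,
       -1.19909018e-04, -1.01992126e-05]), 'ee_pos': array([0.2417701 , 0.57556216, 0.21066668]), 'ee_rot': array([ 1.97583651e-01,  9.80285525e-01, -9.51171174e-04, -2.93551090e-04]), 'force': array([ 0.21377052, -0.39937499, -0.52813155]), 'moment': array([-0.008572  , -0.01998496,  0.0120245 ]), 'gripper_force': 0.0, 'gripper_width': 0.08525538316790938}
```

View pics/scene0.png

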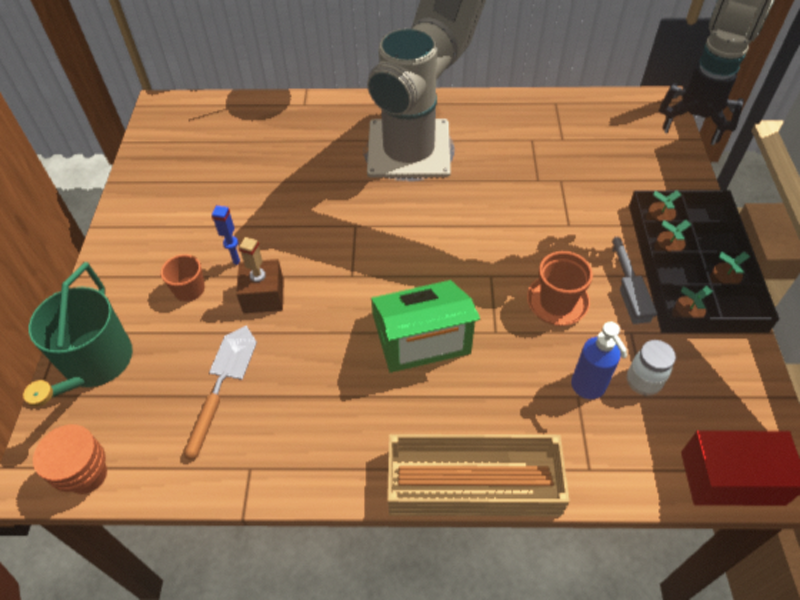

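View pics/top0.png

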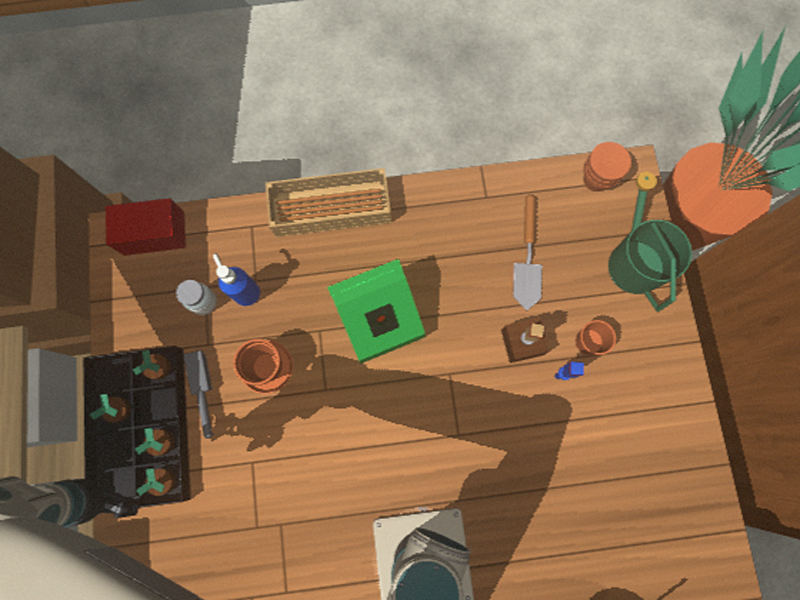

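The scene view shows a wooden dibber (head at 249,246) in the dark block (262,285). The blue look-alike's head is at (223,215), the dispenser at (425,325) and the pot at (562,285). In the top view the dibber head is at (537,331), the dispenser's hole at (381,321) and the pot at (263,363). Candidates for the dibber are the wooden one in the block and the blue one; I choose the wooden one. Next is a close crop to check it.

```bash
python3 - <<'E'
import cv2,numpy as np
from station import bot
t=bot.snapshot("top")[:,:,::-1]; s=bot.snapshot("scene")[:,:,::-1]
def crop(im,u,v,w=100,h=75): return cv2.resize(im[v:v+h,u:u+w],(400,300),interpolation=cv2.INTER_CUBIC)
a=np.vstack([np.hstack([crop(t,215,180),crop(t,330,205)]),np.hstack([crop(s,130,140),crop(t,140,220)])])
cv2.imwrite("pics/c1.png",a)
E
```

```text
(no output)
```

View pics/c1.png

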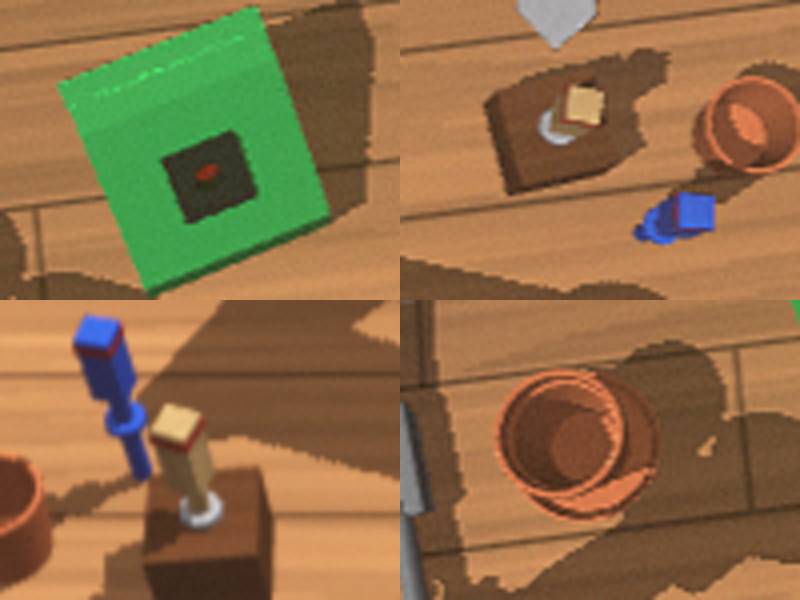

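The crop shows the wooden dibber upright in the block: collar at (560,125) and handle top at (585,106) in the top crop. The blue one stands beside it, outside the block. The boss corners are at (162,159), (235,130), (258,190), (187,222), and the pot mouth is near (562,433).

```bash
cat > h.py <<'E'
from station import bot
import numpy as np, cv2
from scipy.spatial.transform import Rotation as R
from scipy.optimize import least_squares
def ray(n,u,v,c=None):
    c=c or bot.camera_model(n); d=np.linalg.inv(c["K"])@[u,v,1]
    return np.array(c["xyz"]),R.from_quat(c["rotation"]).apply(d)
def onz(n,u,v,z,c=None):
    o,d=ray(n,u,v,c); return o+d*(z-o[2])/d[2]
def proj(c,P):
    p=R.from_quat(c["rotation"]).inv().apply(np.atleast_2d(P)-c["xyz"]); return (p@c["K"].T)[:,:2]/p[:,2:]
def cz(u0,v0,x,y): return u0+(x+.5)/4-.5, v0+(y+.5)/4-.5
def quat(x,z):   # tool axes -> quaternion
    z=z/np.linalg.norm(z); x=x-z*(x@z); x/=np.linalg.norm(x)
    return R.from_matrix(np.c_[x,np.cross(z,x),z]).as_quat()
E
python3 - <<'E'
from h import *
np.set_printoptions(precision=4,suppress=True)
c=bot.camera_model("top")
# dispenser fit
s38,c38=np.sin(np.radians(38)),np.cos(np.radians(38))
H=np.array([-.017,0,.106]); ex=np.array([c38,0,s38]); ey=np.array([0,1.,0])
n=np.array([-s38,0,c38])
pts=[H+.032*(a*ex+b*ey) for a,b in((1,1),(1,-1),(-1,-1),(-1,1))]+[np.array([-.075,.085,.056]),np.array([-.075,-.085,.056])]
px=np.array([cz(215,180,*q) for q in((162,159),(235,130),(258,190),(187,222),(149,290),(330,217))])
def pose(p,P): return R.from_euler('z',p[2]).apply(P)+[p[0],p[1],0]
r=least_squares(lambda p:(proj(c,pose(p,np.array(pts)))-px).ravel(),[.5,0,0])
print("disp",r.x,r.fun); print("hole",pose(r.x,H))
print("collar top",onz("top",*cz(330,205,158,125),.078),"handle top",onz("top",*cz(330,205,185,106),.175))
print("sc collar",onz("scene",*cz(130,140,200,209),.078),"handle",onz("scene",*cz(130,140,180,124),.175))
for q in((150,427),(180,404),(207,418),(175,446)): print("hc",onz("scene",*cz(130,140,q[0],q[1]-300),.175))
for q in((570,85),(604,88),(601,126)): print("hct",onz("top",*cz(330,205,q[0]-400,q[1]),.175))
print("pot rim",onz("top",*cz(140,220,162,133),.111))
for nm,(u,v,z) in dict(pump=(238,270,.1),smallpot=(598,335,.07),blue=(575,370,.17)).items(): print(nm,onz("top",u*.7,v*.7,z))
E
```

```text
disp [0.5626 0.0255 0.2643] [ 0.0065 -0.0721 -0.0241 -0.1632  0.2386  1.1403  0.1824  0.384  -0.8043
 -0.2781  0.4001 -1.042 ]
hole [0.5462 0.021  0.106 ]
collar top [ 0.4677 -0.3106  0.078 ] handle top [ 0.4657 -0.3111  0.175 ]
sc collar [ 0.4696 -0.3103  0.078 ] handle [ 0.4705 -0.3061  0.175 ]
hc [ 0.4732 -0.3267  0.175 ]
hc [ 0.4521 -0.3087  0.175 ]
hc [ 0.4651 -0.2879  0.175 ]
hc [ 0.4905 -0.3067  0.175 ]
hct [ 0.4836 -0.3025  0.175 ]
hct [ 0.4779 -0.3282  0.175 ]
hct [ 0.4486 -0.3206  0.175 ]
pot rim [0.4863 0.3124 0.111 ]
pump [0.7103 0.3442 0.1   ]
smallpot [ 0.4521 -0.4781  0.07  ]
blue [ 0.3703 -0.378   0.17  ]
```

```bash
python3 - <<'E'
from h import *
np.set_printoptions(precision=4,suppress=True)
q=quat(np.array([1.,0,0]),np.array([0,0,-1.]))
bot.move_ptp([.42,-.31,.36],q)
print(bot.state()["clock"],bot.state()["joint_positions"])
c=bot.camera_model("wrist");np.save("w1.npy",c,allow_pickle=True);im=bot.snapshot("wrist")
print(c)
print(proj(c,[[.468,-.310,.175]]))
cv2.imwrite("pics/w1.png",cv2.resize(im[:,:,::-1],(800,600),interpolation=cv2.INTER_CUBIC))
# feasibility of insertion
D=R.from_euler('z',.264).apply([.6157,0,-.788])
Hh=np.array([.5462,.021,.106])
for a in np.arange(0,360,30):
    x=R.from_rotvec(np.radians(a)*D).apply(R.from_euler('z',.264).apply([.788,0,.6157]))
    print(a,bot.solve_ik(Hh-.175*D,quat(x,D)),bot.solve_ik(Hh-.09*D,quat(x,D)) is not None)
E
```

```text
3.4 [-0.7586  0.0509  0.0127  1.5329  0.0002  2.3819]
{'K': array([[292.4222,   0.    , 277.091 ],
       [  0.    , 292.4222, 209.3087],
       [  0.    ,   0.    ,   1.    ]]), 'xyz': array([ 0.487 , -0.3079,  0.5225]), 'rotation': array([ 0.7017, -0.7   , -0.0935,  0.0938])}
[[278.7815 146.6681]]
0 [-0.4652 -0.5114 -0.8106  0.7441  0.4227  2.5282] True
30 [-0.4652 -0.5114 -0.8106  0.7441  0.4227  3.0518] True
60 [-0.4652 -0.5114 -0.8106  0.7441  0.4227 -2.7078] True
90 [-0.4652 -0.5114 -0.8106  0.7441  0.4227 -2.1842] True
120 [-0.4652 -0.5114 -0.8106  0.7441  0.4227 -1.6606] True
150 [-0.4652 -0.5114 -0.8106  0.7441  0.4227 -1.137 ] True
180 [-0.4652 -0.5114 -0.8106  0.7441  0.4227 -0.6134] True
210 [-0.4652 -0.5114 -0.8106  0.7441  0.4227 -0.0897] True
240 [-0.4652 -0.5114 -0.8106  0.7441  0.4227  0.4339] True
270 [-0.4652 -0.5114 -0.8106  0.7441  0.4227  0.9575] True
300 [-0.4652 -0.5114 -0.8106  0.7441  0.4227  1.4811] True
330 [-0.4652 -0.5114 -0.8106  0.7441  0.4227  2.0047] True
```

View pics/w1.png

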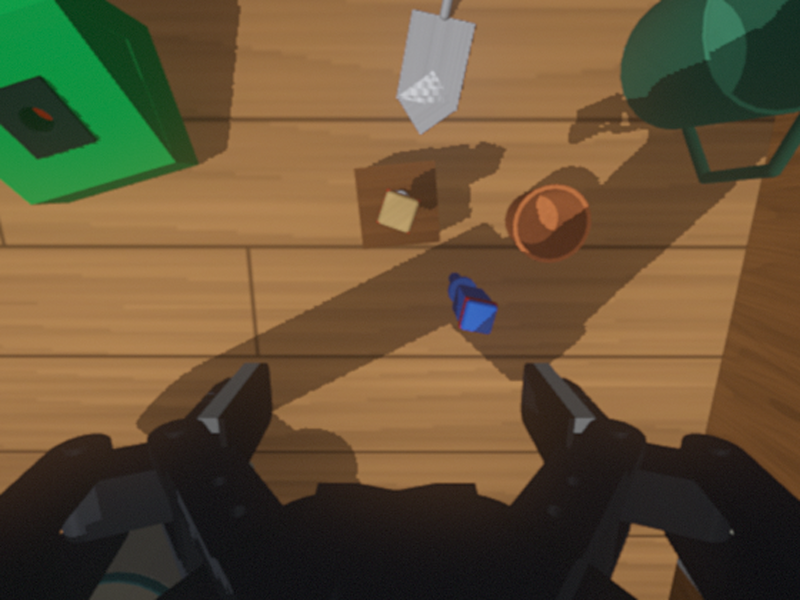

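The wrist view shows the dibber top at (398,211) in the enlarged picture, within 1 px of the prediction. The handle sides are turned about -20°. The small pot at (550,220) and the blue look-alike at (475,310) are clear of the fingers. Grasping next.

```bash
python3 - <<'E'
from h import *
np.set_printoptions(precision=4,suppress=True)
a=np.radians(-20); q=quat(np.array([np.cos(a),np.sin(a),0]),np.array([0,0,-1.]))
P=np.array([.4685,-.3105,.143])
bot.move_ptp(P+[0,0,.10],q)
print(bot.move_linear(P,v=.12,f_stop=10))
bot.close(70); s=bot.state(); print(s["ee_pos"],s["gripper_width"],s["gripper_force"],s["force"])
print(bot.move_linear(P+[0,0,.17],v=.15)); s=bot.state(); print(s["clock"],s["gripper_width"],s["force"],s["joint_positions"])
c=bot.camera_model("wrist");im=bot.snapshot("wrist")
cs=bot.camera_model("scene");sc=bot.snapshot("scene")
T=bot.state()["ee_pos"]; print(proj(c,[T-[0,0,.138],T])*800/560,proj(cs,[T-[0,0,.138],T]))
u,v=proj(cs,[T-[0,0,.06]])[0].astype(int)
v0=max(v-60,0);cr=cv2.resize(sc[v0:v0+120,u-80:u+80,::-1],(480,360)); w=cv2.resize(im[:,:,::-1],(480,360)); print(u-80,v0)
cv2.imwrite("pics/g1.png",np.vstack([cr,w])[:, :].copy() if False else cv2.resize(np.hstack([cr,w]),(800,300)))
E
```

```text
False
[ 0.4691 -0.3111  0.1437] 0.025807798027160298 70.88957190513611 [ 0.7348 -1.3065  3.0753]
False
6.8583 0.025884956807827396 [ 0.1921  0.624  -2.0344] [-0.7003  0.1295  0.0006  1.4445  0.      2.7904]
[[397.8528 278.0416]
 [399.1899 349.5413]] [[173.4368 170.2508]
 [162.8571 135.0376]]
87 91
```

View pics/g1.png

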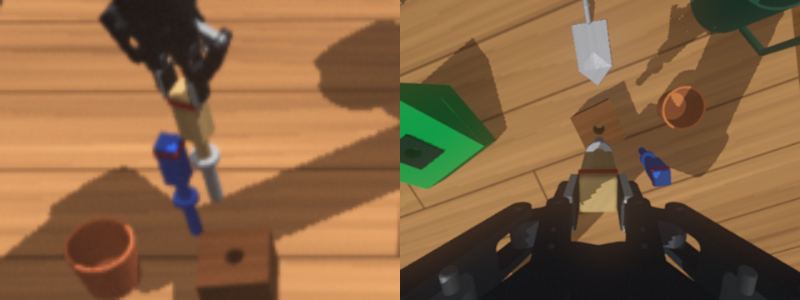

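The dibber is held straight: its tip is within 1 px of the prediction in the scene view. Next I move to the pre-insert pose and refine the hole from the wrist camera.

```bash
cat >> h.py <<'E'
def insq(yaw,j6=2.79):
    D=R.from_euler('z',yaw).apply([.61566,0,-.78801]); X=R.from_euler('z',yaw).apply([.788,0,.6157])
    return D,X
E
python3 - <<'E'
from h import *
np.set_printoptions(precision=4,suppress=True)
D,X=insq(.264); H=np.array([.5462,.021,.106])
q=quat(X,D)
P=H-(.138+.06)*D
j=bot.solve_ik(P,q); print(j)
s=bot.state()
bot.move_ptp(P,q)
s=bot.state(); print(s["clock"],s["ee_pos"]-P,s["force"])
c=bot.camera_model("wrist");np.save("w2.npy",c,allow_pickle=True);im=bot.snapshot("wrist");cv2.imwrite("pics/w2raw.png",im[:,:,::-1])
sc=bot.snapshot("scene");cv2.imwrite("pics/s2raw.png",sc[:,:,::-1])
print(proj(c,[H,H+.03*D])); u,v=proj(c,[H])[0].astype(int)
u0,v0=max(u-100,0),max(v-75,0); print(u0,v0)
cv2.imwrite("pics/w2.png",cv2.resize(im[v0:v0+150,u0:u0+200,::-1],(800,600),interpolation=cv2.INTER_CUBIC))
E
```

```text
[-0.5038 -0.5511 -0.7874  0.8224  0.4418  2.4913]
8.125 [ 0.001  -0.001   0.0014] [ 0.2062 -0.369  -2.5662]
[[276.9417 186.6625]
 [276.9167 182.5155]]
176 111
```

View pics/w2.png

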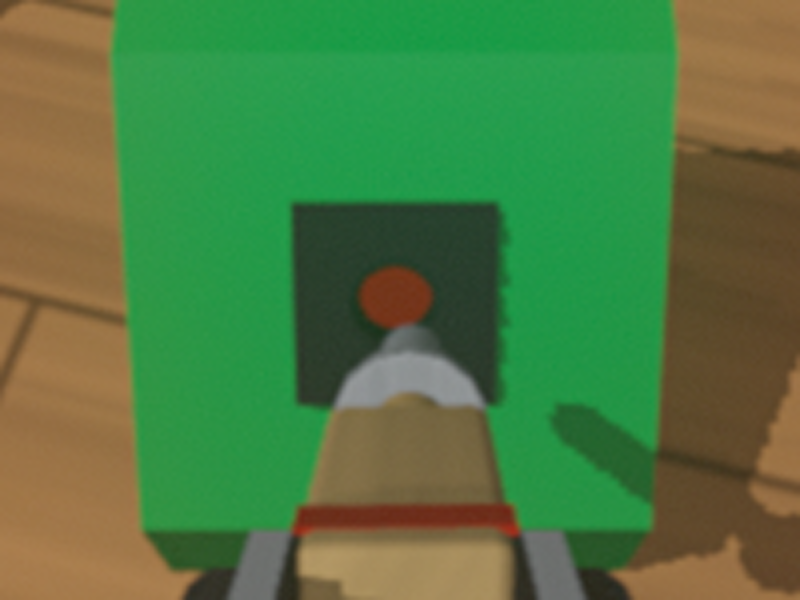

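The wrist crop shows the red catch plunger through the hole at (396,297). The boss corners are at (291,204), (498,204), (498,404), (299,407), and the dibber tip top is at (410,323). I'll fit both the dispenser pose and the dibber's position in the hand.

```bash
python3 - <<'E'
from h import *
np.set_printoptions(precision=4,suppress=True)
c=np.load("w2.npy",allow_pickle=True).item()
s38,c38=np.sin(np.radians(38)),np.cos(np.radians(38))
H=np.array([-.017,0,.106]); ex=np.array([c38,0,s38]); ey=np.array([0,1.,0])
pts=np.array([H+.032*(a*ex+b*ey) for a,b in((1,1),(1,-1),(-1,-1),(-1,1))]+[[.045,.085,.15],[.045,-.085,.15],[-.075,-.085,.056],[-.075,.085,.056]])
px=np.array([cz(176,111,*q) for q in((291,204),(498,204),(498,404),(299,407),(113,50),(677,50),(652,530),(143,530))])
pose=lambda p,P:R.from_euler('z',p[2]).apply(P)+[p[0],p[1],0]
r=least_squares(lambda p:(proj(c,pose(p,pts))-px).ravel(),[.5626,.0255,.264])
Hw=pose(r.x,H); print(r.x,Hw,abs(r.fun).max(),r.fun.reshape(-1,2))
s=bot.state();T=s["ee_pos"];M=R.from_quat(s["ee_rot"]).as_matrix()
for nm,d,rad in(("tip",.138,.008),("collar front",.073,.016),("collar hind",.065,.016),("handle front",.035,.014)):
    Q=[T+M@[x,y,d] for x,y in((rad,0),(0,rad),(0,-rad))]
    print(nm,(proj(c,Q)-[176,111]+.5)*4-.5)
D,X=insq(r.x[2]); tip=T+M[:,2]*.138; print("tip->hole in tool frame",M.T@(Hw-tip), "D in tool",M.T@D)
E
```

```text
[0.5614 0.028  0.2691] [0.545  0.0235 0.106 ] 0.9097056271263853 [[ 0.0893 -0.31  ]
 [ 0.6701 -0.4554]
 [-0.2761 -0.0708]
 [-0.5168 -0.6472]
 [-0.576   0.9097]
 [ 0.6562  0.5877]
 [ 0.1339 -0.3182]
 [-0.223   0.1802]]
tip [[412.9245 309.7206]
 [443.2913 339.7529]
 [382.3573 339.6483]]
collar front [[414.8133 332.2693]
 [491.099  407.3592]
 [337.9578 407.0979]]
collar hind [[415.0999 340.7598]
 [493.8685 418.1478]
 [335.7328 417.8783]]
handle front [[416.3219 389.4384]
 [494.8267 465.7268]
 [337.1772 465.4594]]
tip->hole in tool frame [-0.0025 -0.0048  0.0603] D in tool [-0.001 -0.005  1.   ]
```

```bash
python3 - <<'E'
from h import *
np.set_printoptions(precision=4,suppress=True)
s=bot.state();T=s["ee_pos"];M=R.from_quat(s["ee_rot"]).as_matrix()
D,X=insq(.269); q=quat(X,D)
tip=T+M@[0,-.004,.138+.042]
P=tip-.138*D
bot.move_linear(P-.042*D,q,v=.05); e=bot.state()["ee_pos"]-(P-.042*D)
bot.move_linear(P-e,q,v=.05,f_stop=8); s=bot.state(); print(s["clock"],s["ee_pos"]-P,s["force"])
np.save("P.npy",P); np.save("e.npy",e)
c=bot.camera_model("wrist");im=bot.snapshot("wrist")
u,v=proj(c,[P+.15*D])[0].astype(int); u0,v0=u-80,v-60; print(u0,v0)
cv2.imwrite("pics/w3.png",cv2.resize(im[v0:v0+120,u0:u0+160,::-1],(800,600),interpolation=cv2.INTER_CUBIC))
E
```

```text
9.4667 [-0.0006  0.0005 -0.0003] [-0.6589  0.429  -2.0863]
198 133
```

View pics/w3.png

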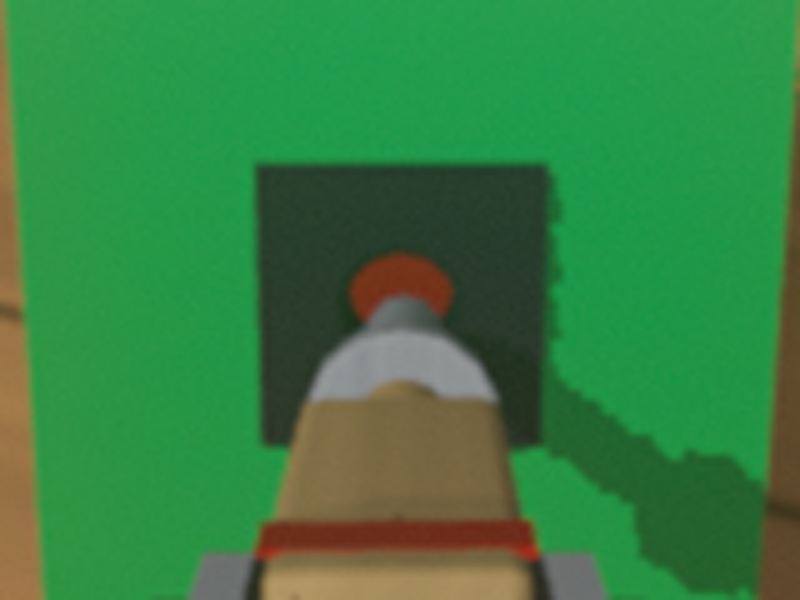

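The dibber is aligned laterally: tip at 405 against the boss centre at 403. It sits about 1.7 mm low, towards tool -x, so I correct that and insert gently.

```bash
python3 - <<'E'
from h import *
np.set_printoptions(precision=4,suppress=True)
P=np.load("P.npy"); e=np.load("e.npy"); D,X=insq(.269); q=quat(X,D)
P=P+.0017*X; np.save("P.npy",P); C=P-np.array([-.0006,.0005,-.0003])-e
f0=bot.state()["force"]
bot.move_linear(C,q,v=.04)
for d,fs in((.030,6),(.043,8),(.053,12),(.061,12)):
    hit=bot.move_linear(C+d*D,q,v=.04,f_stop=fs); s=bot.state(); f=s["force"]-f0
    print(d,hit,s["ee_pos"]-(P+d*D),"axial",f@D,"x",f@X,"y",f@np.cross(D,X),s["clock"])
    if hit:break
sc=bot.snapshot("scene")
cv2.imwrite("pics/s4.png",cv2.resize(sc[180:280,240:360,::-1],(720,600),interpolation=cv2.INTER_CUBIC))
E
```

```text
0.03 False [-0.      0.0001 -0.0002] axial -0.7394522196655182 x -0.1138379357941531 y -0.6514459863845035 10.6667
0.043 False [-0.0003  0.0002 -0.0009] axial -0.22974640466581608 x -0.05728728631383935 y -0.9700812827616437 11.1417
0.053 False [ 0.0003 -0.0001 -0.0001] axial -1.0894633694360223 x 0.11289822380873535 y 0.11502514278725157 11.5417
0.061 False [ 0.0002 -0.0001 -0.0002] axial -4.28949408637765 x 0.041764413128166304 y -0.4155269125530349 11.8917
```

View pics/s4.png

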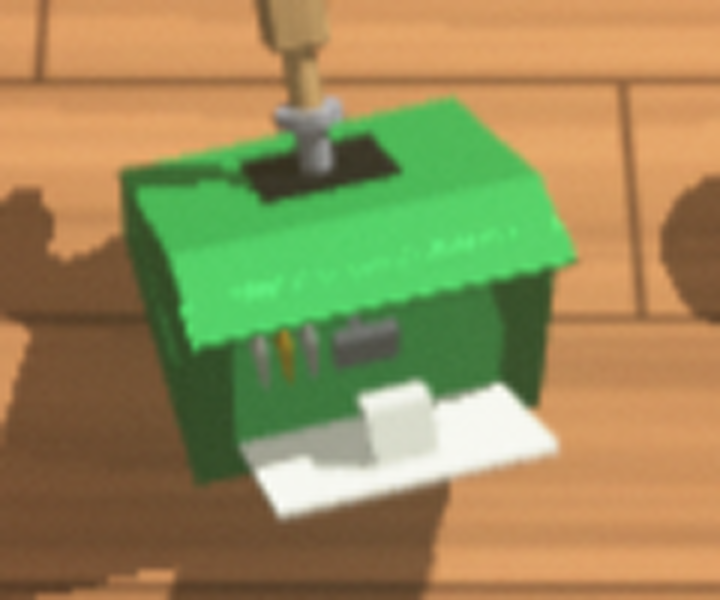

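The flap is wide open in the scene view, white and lying flat, with the dibber still in the hole. I'll draw it out and place it in the pot.

```bash
python3 - <<'E'
from h import *
np.set_printoptions(precision=4,suppress=True)
P=np.load("P.npy"); D,X=insq(.269); q=quat(X,D)
bot.move_linear(P-.06*D,q,v=.12)
s=bot.state(); bot.move_linear(s["ee_pos"]+[0,0,.08],v=.2)
a=np.radians(60); qd=quat(np.array([np.cos(a),np.sin(a),0]),np.array([0,0,-1.]))
T=np.array([.4863,.3124,0])
bot.move_ptp(T+[0,0,.32],qd); s=bot.state(); print(s["clock"],s["ee_pos"],s["joint_positions"],s["gripper_width"])
sc=bot.snapshot("scene");tp=bot.snapshot("top"); cs=bot.camera_model("scene"); print(proj(cs,[s["ee_pos"]-[0,0,.138]]))
cv2.imwrite("pics/s5.png",cv2.resize(np.hstack([sc[100:250,310:450,::-1],tp[180:330,120:260,::-1]]),(800,429),interpolation=cv2.INTER_CUBIC))
E
```

```text
14.9333 [0.4862 0.3114 0.3198] [ 0.4578  0.156   0.0481  1.4633 -0.0003  2.5536] 0.026267449184990892
[[398.5527 172.6231]]
```

View pics/s5.png

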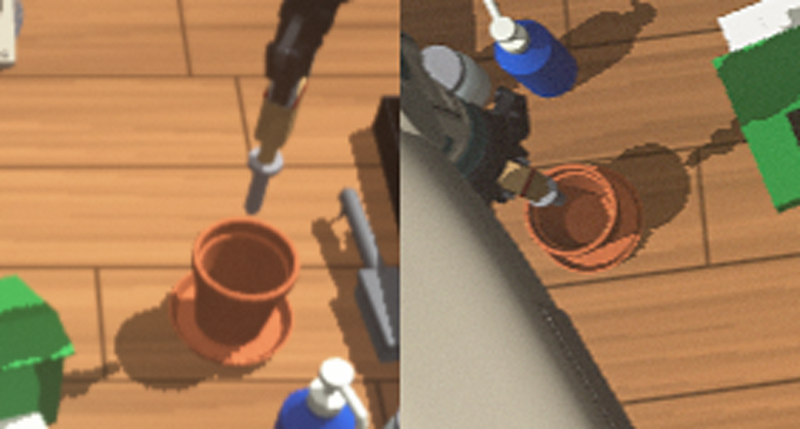

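The dibber is above the pot (scene view: tip at (255,208), rim centre at (246,259)), and the path down is clear. I'll lower it, let go and retreat.

```bash
python3 - <<'E'
from h import *
np.set_printoptions(precision=4,suppress=True)
S=onz("scene",396.1,190.7,.111); print(S)
T=np.array([.4863,.3124,0]); 
if np.linalg.norm(S[:2]-T[:2])<.015: T[:2]=(T[:2]+S[:2])/2
bot.move_linear(T+[0,0,.22],v=.15)
print(bot.move_linear(T+[0,0,.153],v=.06,f_stop=6)); s=bot.state(); print(s["ee_pos"],s["force"])
bot.open(); bot.hold(.3)
bot.move_linear(s["ee_pos"]+[0,0,.16],v=.15); bot.hold(.5)
bot.set_joints([.0,.1,-.05,1.45,0,1.5]) if False else None
s=bot.state(); print(s["clock"],s["force"])
sc=bot.snapshot("scene")
cv2.imwrite("pics/s6.png",cv2.resize(sc[120:300,120:480,::-1],(800,400),interpolation=cv2.INTER_CUBIC))
E
```

```text
[0.4932 0.3161 0.111 ]
False
[0.4902 0.3144 0.1536] [-0.783   0.4141 -1.8938]
19.7417 [ 0.6531 -0.4076 -0.2094]
```

View pics/s6.png

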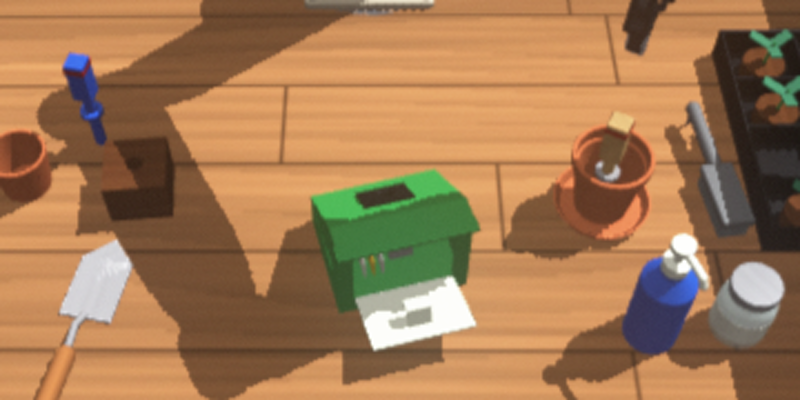

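The dibber stands or leans tip down in the pot (610,150), the flap is open (415,310), the bystanders are in place and the gripper is clear.

```bash
python3 -c "
from station import bot
bot.hold(1.0); print(bot.hand_in(), bot.state()['clock'])"
```

```text
the job is handed in; nothing more can be done
the job is handed in; nothing more can be done
```

I handed the job in after about 21 s on the robot's clock: the flap sprang open, the dibber rests tip down in the terracotta pot, the gripper is clear and the bystanders look unmoved in the last picture; the judge's result was not shown.

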